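# Let two tall tins down the gravity rack

## Robot

A 6-joint arm with a two-finger parallel gripper is mounted at the origin on the work surface. World frame = base frame: x ahead of the robot, y to its left, z up, the work surface at z = 0. Lengths are in m, angles in rad, forces in N, time in s.
With the tool pointing down it reaches from about 0.35 to 0.775 m from the base axis. Payload 7.3 kg.
Tool frame: the origin (TCP) lies on the mounting face of the last link; the fingertips stand 178 mm ahead of it and the grasp point (between the pads) lies 159 mm ahead of it (robot.tcp_to_tips is the distance from the TCP to the fingertips, in m); z points along the fingers, y is the direction in which the jaws open and shut (so a half turn about z gives the same grasp; the last joint's range is limited). The gripper opens to 92 mm and grips with 3 to 60 N. Pads are 19 mm wide; open, the fingers measure 130 mm over their backs; the gripper's body (75 mm by 190 mm) begins 47 mm behind the grasp point.
Start: joints at [-1.468, 0.342, 1.524, -0, 1.275, -0.146], TCP at [0.129, -0.509, 0.405] pointing down, gripper open.
Joint ranges: [-2.53, 2.53], [-0.77, 2.02], [0.04, 2.7], [-1, 4.14], [0.28, 2.66], [-3.11, 3.11]. Speed limits (rad/s): [2.57, 2.57, 3.14, 3.14, 3.14, 3.14].

## Interface

Orientations are given as [roll, pitch, yaw] about the fixed x, y, z axes, in that order (R = Rz(yaw) Ry(pitch) Rx(roll)).
In Python, from cell import robot, viewer gives the robot as it stands.
- The arm moves only by the shell command python3 -m creep 'ROWS' [OPENING] [FORCE]. ROWS is JSON, a list that holds one entry, the list of rows, each a list of 6 numbers: the shift along the world's x, y, z in mm, then the turn, a rotation vector about the world's x, y, z in degrees. A call has 1 to 5 rows; each row shifts and turns the pose as measured when the row begins; what a row does not reach is not made up. A row lasts 1/12 s, in which the tool goes at most 41.7 mm and 7.16 degrees, less where a joint would pass 70% of its speed; a pose out of reach is approached as far as the arm can. A call with a gripper value outside its range is refused whole. OPENING is the closure, from -1 (fully open) to 1 (shut), set as the call begins (- or left out, the last holds). The fingers move at their own pace and stop on an object; FORCE is the grip in N (left out, the last holds). Time passes only in rows, so rows that do not move let the fingers close. It gives the time, the measured TCP pose, the force and the opening at its end, in the units of the state.
- robot.observe(): the state, without advancing time (a new reading comes with each control period).
- viewer.read_camera(name): name is "side" or "top" or "wrist"; returns the picture (480x640x3 uint8, blue, green, red); there is no depth.
- viewer.camera_model(name): a dict with "fx", "fy", "cx", "cy" (pixels), "pose" (4x4, takes a point from camera to world coordinates); the wrist camera has in their place "mount" (4x4, takes a point from camera to tool coordinates, whose origin is the TCP and whose axes are the flange's). Camera axes: x right, y up, looking along -z (the intrinsics and any distortion apply to the point x, -y, -z); pixel columns grow to the right and rows downward; lengths in m; the calibration is good to about 2 mm. The wrist camera is an equidistant fisheye: a pixel r from the principal point sees the ray r / f radians off the axis. A picture is of the moment at which its call begins: read the wrist's pose just before it. camera_model takes no time and is no camera call.
- robot.hand_in(): hands the job in, once; it reports no verdict.
The state is a dict: "time": time; "qpos": joint angles; "qvel": joint speeds; "joint_efforts": joint torques, N m; "tool_pos": TCP position; "tool_rot": TCP orientation; "contact_force": force on the tool from outside, world axes, zero at the start; "torque": the same for the moment, N m; "opening": finger opening in m.
Only numpy, scipy, OpenCV 4.12 (cv2) and the standard library are available. Lean on these libraries where they do the work, as an engineer would, in place of code of your own. Each camera call takes 0.05 s, during which the arm holds its last target. There are 200 camera calls.

## Task

Two tins of tomatoes are wanted from the rack with the tall tins (not the short ones). Press its rocker pad right down with a fingertip so the gate lifts and one tin rolls into the tray, let the lever up fully so the next tin comes to the gate, then do the same once more and let go, leaving two tins in the tray and the third waiting behind the shut gate. Work only that lever: do not touch or lift any tin, and leave the short tins' rack and the other things alone.

Things in the scene. Friction and masses are not known exactly. Their poses are not given: they have to be found in the camera images.
- rack_tall: fixed sheet-steel gravity rack for tall tins lying on their sides, 453 mm long, 124 mm over its walls. Frame: x uphill along the lane, away from the tray; y along the tins' axes; z up. Origin on the table, 6 mm uphill of the tin waiting at the gate. Lane floor slopes 9 degrees, 56 mm up at the origin. Astride it a rocker on two uprights: gate plate over the lane on the tray end, black press pad on the uphill end, outside the lane on the +y side
- pad_tall (a point): centre of the top of the tall rack's press pad (58 x 46 mm, black rubber), beside the lane on the rack's +y side, 95 mm from the lane's middle. Moves with the rocker: at rest about 164 mm above the table, 84 mm uphill of and 31 mm above the pivot, rising 0.35 rad away from the tray; at the stop 62 mm lower, straight below, falling 0.35 rad. Clear above it and below; tin ends lie 40 mm beside it
- pivot_tall (a point): on the axis of the tall rack's rocker, in the middle of the lane, fixed on the rack, about 133 mm above the table; the frame's axes are those of the rack
- tray_tall (a point): middle of the tall rack's tray floor, between the gate and the front lip (50 mm high, 212 mm from the rack origin). It holds two tins, whose centres then lie about 181 and 109 mm from the rack origin towards the robot
- lever_tall (a joint): rocker of the tall rack, rad: 0 = spring-held rest, gate down, pad up; grows as the pad is pressed; hard stop 0.70 = gate fully open. The waiting tin rolls out from about 0.55, while a white roller drops in front of the next and holds it back; let up, the gate falls and the next tin rolls to it. Turns about the rack's y; takes 4 N at first to 8 N at the stop, at the pad
- rack_short: fixed sheet-steel gravity rack for short tins lying on their sides, 453 mm long, 72 mm over its walls. Frame: x uphill along the lane, away from the tray; y along the tins' axes; z up. Origin on the table, 6 mm uphill of the tin waiting at the gate. Lane floor slopes 9 degrees, 56 mm up at the origin. Astride it a rocker on two uprights: gate plate over the lane on the tray end, black press pad on the uphill end, outside the lane on the +y side
- pad_short (a point): centre of the top of the short rack's press pad (58 x 46 mm, black rubber), beside the lane on the rack's +y side, 69 mm from the lane's middle. Moves with the rocker: at rest about 164 mm above the table, 84 mm uphill of and 31 mm above the pivot, rising 0.35 rad away from the tray; at the stop 62 mm lower, straight below, falling 0.35 rad. Clear above it and below; tin ends lie 40 mm beside it
- lever_short (a joint): rocker of the short rack, rad: 0 = spring-held rest, gate down, pad up; grows as the pad is pressed; hard stop 0.70 = gate fully open. The waiting tin rolls out from about 0.55, while a white roller drops in front of the next and holds it back; let up, the gate falls and the next tin rolls to it. Turns about the rack's y; takes 4 N at first to 8 N at the stop, at the pad
- tall_1: tall tin, 73 mm across and 110 mm long, steel with a paper label, lying across the tall rack; waits at the gate at the start. Origin at its centre, y along its axis; it turns as it rolls
- tall_2: tall tin, 73 mm across and 110 mm long, steel with a paper label, lying across the tall rack; second in the row. Origin at its centre, y along its axis; it turns as it rolls
- tall_3: tall tin, 73 mm across and 110 mm long, steel with a paper label, lying across the tall rack; third in the row. Origin at its centre, y along its axis; it turns as it rolls
- short_1: short tin, 73 mm across and 58 mm long, steel with a paper label, lying across the short rack; waits at the gate at the start. Origin at its centre, y along its axis; it turns as it rolls
- short_2: short tin, 73 mm across and 58 mm long, steel with a paper label, lying across the short rack; second in the row. Origin at its centre, y along its axis; it turns as it rolls
- short_3: short tin, 73 mm across and 58 mm long, steel with a paper label, lying across the short rack; third in the row. Origin at its centre, y along its axis; it turns as it rolls
- oil: bystander: green glass bottle, 60 mm across, 200 mm high; origin under its centre
- jar: bystander: glass jar with white cap, 72 mm across, 110 mm high; origin under its centre
- shaker: bystander: steel shaker, 44 mm across, 88 mm high, between the racks; origin under its centre
Not all that is in view belongs to the job. What is shaped like the tall_1 but green or pink is not meant.

How it is judged:
On the way, in this order (a step that is already met when the one before it is completed fails the run):
1. the fingers hold the tall rack's pad down with its gate open (value of joint lever_tall above 0.55 rad and contact force between the fingers and rack_tall above 0.5 N), for 0.1 s.
2. the lever is let up: the gate is shut, the first tin is in the tray and the second waits at the gate (value of joint lever_tall below 0.05 rad and x of tall_1 in the frame of rack_tall below -0.15 m and x of tall_2 in the frame of rack_tall between -0.025 and 0.015 m), for 0.2 s.
3. the fingers hold the pad down with the gate open a second time (all of step 1), for 0.1 s.
At the end, for the whole second after the job is handed in: two tall tins at rest on the tray floor (centres 150 to 200 mm and over 90 mm from the rack origin towards the lip), the third at the shut gate (-25 to +15 mm), tall lever below 0.05 rad, short lever up and short tins within 20 mm of their start (value of joint each of lever_tall, lever_short below 0.05 rad and x of tall_1 in the frame of rack_tall between -0.2 and -0.15 m and x of tall_2 in the frame of rack_tall below -0.09 m and z of tall_1 in the frame of rack_tall between 0.04 and 0.1 m and z of tall_2 in the frame of rack_tall between 0.04 and 0.11 m and x of tall_3 in the frame of rack_tall between -0.025 and 0.015 m and linear speed of each of tall_1, tall_2, tall_3 below 0.03 m/s and distance of each of short_1, short_2, short_3 from where it was at the start of the episode below 0.02 m); the robot touches nothing.
It fails at once if the third tall tin was let out too (x of tall_3 in the frame of rack_tall below -0.045 m).
It fails at once if a tall tin was lifted (z of any of tall_1, tall_2, tall_3 in the frame of rack_tall above 0.15 m).
It fails at once if the robot touched a tin (contact force between any of the fingers, the arm and tall_1 above 1 N or contact force between any of the fingers, the arm and tall_2 above 1 N or contact force between any of the fingers, the arm and tall_3 above 1 N or contact force between any of the fingers, the arm and short_1 above 1 N or contact force between any of the fingers, the arm and short_2 above 1 N or contact force between any of the fingers, the arm and short_3 above 1 N).
It fails at once if the short tins' lever was worked or its tins disturbed (value of joint lever_short above 0.15 rad or distance of any of short_1, short_2, short_3 from where it was at the start of the episode above 0.03 m).
It fails at once if a bystander was pushed or tipped (distance of any of oil, jar, shaker from where it was at the start of the episode above 0.02 m or angle between any of oil, jar, shaker's own z axis and vertical above 0.3 rad).
It also fails if it takes over 51 s, if anything falls off the work surface, if the arm or the gripper's body presses on something with over 40 N, if the wrist force passes 120 N, or if a joint passes its speed limit or range.

## Working session

There is one attempt and no reset: what is moved stays moved. The work goes in short steps, Python scripts to look and compute and a shell command to move; the robot and the scene stay as the last step left them, time stands still between calls to the robot, and variables do not carry over. Pictures are saved under pics/ and viewed, about 8 in all and at most 12, crops included, and the job is handed in when it is done.

```bash
mkdir -p pics; python3 - <<'E'
from cell import robot, viewer
import cv2,numpy as np
for n in("top","side"):
    cv2.imwrite(f"pics/{n}0.png",viewer.read_camera(n)); m=viewer.camera_model(n); print(n,{k:(np.round(v,4).tolist() if k=="pose" else v) for k,v in m.items()})
s=robot.observe();print(s["time"],s["tool_pos"],s["tool_rot"],s["opening"],robot.tcp_to_tips)
E
```

```text
top {'fx': 456.47784770889143, 'fy': 456.47784770889143, 'cx': 308.4267018505207, 'cy': 232.38671304694756, 'pose': [[0.0008, 0.9921, -0.1252, 0.4296], [-0.9999, 0.0022, 0.0111, 0.0196], [0.0112, 0.1252, 0.9921, 1.1933], [0.0, 0.0, 0.0, 1.0]]}
side {'fx': 449.4263740495149, 'fy': 449.4263740495149, 'cx': 321.62167029193733, 'cy': 241.21008941590074, 'pose': [[0.9996, 0.0035, -0.0285, 0.5034], [-0.0247, 0.612, -0.7904, -0.7851], [0.0146, 0.7908, 0.6119, 0.727], [0.0, 0.0, 0.0, 1.0]]}
0.1 [ 0.12927688 -0.50871701  0.40411549] [-3.14023999e+00 -1.93880736e-04  2.48843724e-01] 0.09159771132404942 0.178
```

View pics/top0.png

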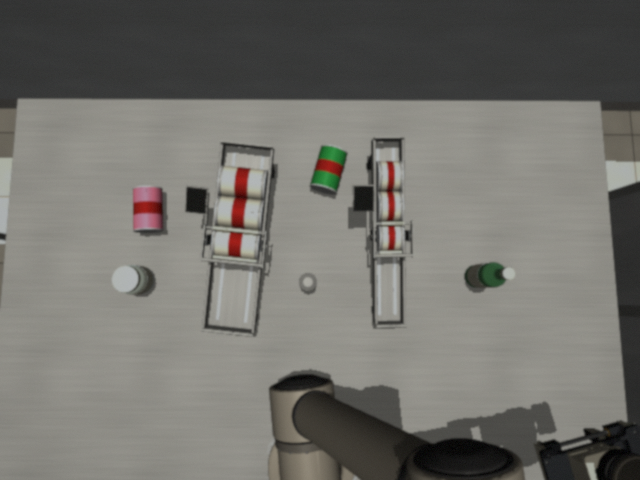

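View pics/side0.png

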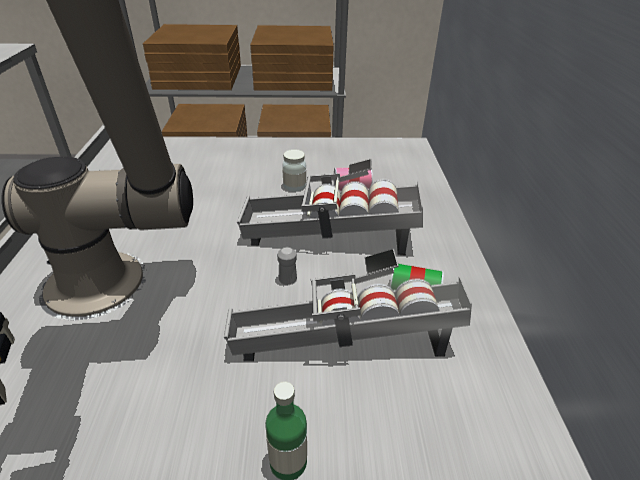

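The tall rack is the wide one, left in the top view (tins about 48 px long), with its pad at about (197,200). The narrow rack (tins about 22 px) has its pad at (363,199). Loose lookalikes are the pink tin (147,208) and the green tin (329,169); neither is meant. I'll check the choice in one crop.

```bash
cat > h.py <<'E'
from cell import robot, viewer
import cv2,numpy as np
def ray(n,u,v,z):
    m=viewer.camera_model(n);P=np.array(m["pose"])
    d=P[:3,:3]@[(u-m["cx"])/m["fx"],-(v-m["cy"])/m["fy"],-1];o=P[:3,3]
    return o+d*(z-o[2])/d[2]
E
python3 - <<'E'
from h import *
im=cv2.imread("pics/top0.png")[130:345,110:320]
cv2.imwrite("pics/c1.png",cv2.resize(im,None,fx=2.79,fy=2.79,interpolation=cv2.INTER_CUBIC))
print(ray("top",197,200,.164))
E
```

```text
[0.63361686 0.26306836 0.164     ]
```

View pics/c1.png

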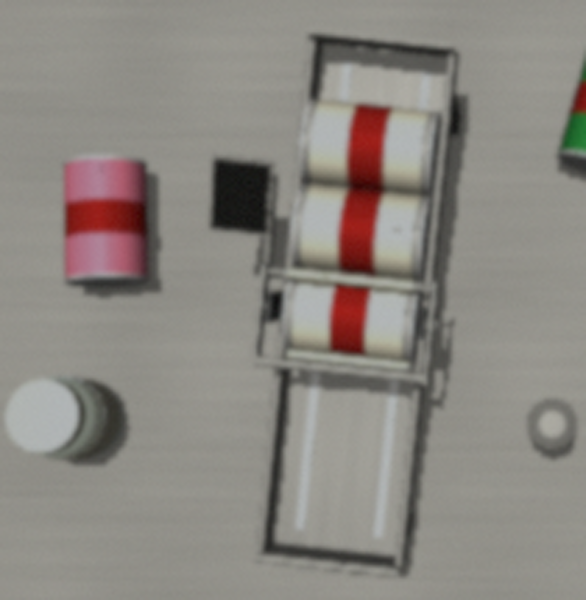

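The crop confirms it: wide lane with three cream and red tall tins, and the black pad at crop (240,195), i.e. full-image (196,200), giving world about (0.634, 0.265). Rack yaw is about -5.5°. The oil bottle (490,274), jar (127,280) and shaker (308,283) are off the path. I'll raise the tool, shut the fingers and go across, turning the jaws' long side along the lane (yaw about 84.5°).

```bash
python3 -m creep '[[[0,0,20,0,0,0],[10,10,25,0,0,3],[25,33,5,0,0,5],[25,33,0,0,0,5],[25,33,0,0,0,5]]]' 1 20
python3 -m creep '[[[25,33,0,0,0,5],[25,33,0,0,0,5],[25,33,0,0,0,5],[25,33,0,0,0,5],[25,33,0,0,0,5]]]'
python3 -m creep '[[[25,33,0,0,0,5],[25,33,0,0,0,5],[25,33,0,0,0,5],[20,35,0,0,0,5],[20,35,0,0,0,5]]]'
```

```text
time: 0.52
tool_pos: [0.2122, -0.4012, 0.4519]
tool_rot: [-3.134, 0.001, 0.563]
contact_force: [1.4, 0.2, 1.2]
opening: 0.0627
time: 0.93
tool_pos: [0.3362, -0.2326, 0.4512]
tool_rot: [-3.133, 0.0, 1.018]
contact_force: [0.8, -0.7, 0.6]
opening: 0.0296
time: 1.35
tool_pos: [0.451, -0.0589, 0.4507]
tool_rot: [-3.133, 0.0, 1.477]
contact_force: [0.8, -1.1, -0.1]
opening: 0.0007
```

```bash
python3 -m creep '[[[19,33,0,0,0,0],[19,33,0,0,0,0],[19,33,0,0,0,0],[19,33,0,0,0,0],[19,33,0,0,0,0]]]'
python3 -m creep '[[[19,33,0,0,0,0],[19,33,0,0,0,0],[19,33,0,0,0,0],[19,33,0,0,0,0],[19,33,0,0,0,0]]]'
python3 -m creep '[[[0,0,0,0,0,0],[0,0,0,0,0,0]]]'
python3 - <<'E'
from h import *
s=robot.observe();print(s["tool_pos"],s["tool_rot"])
cv2.imwrite("pics/w1.png",viewer.read_camera("wrist"));m=viewer.camera_model("wrist");print({k:np.round(v,4).tolist() for k,v in m.items()})
E
```

```text
time: 1.77
tool_pos: [0.5485, 0.1169, 0.4492]
tool_rot: [-3.13, 0.001, 1.484]
contact_force: [0.8, -1.4, 0.3]
opening: 0.0006
time: 2.18
tool_pos: [0.6459, 0.292, 0.4464]
tool_rot: [-3.126, 0.003, 1.486]
contact_force: [1.5, -0.3, 0.3]
opening: 0.0005
time: 2.35
tool_pos: [0.6483, 0.2996, 0.4397]
tool_rot: [-3.12, 0.003, 1.492]
contact_force: [-0.5, 0.7, 0.4]
opening: 0.0009
[0.6482696  0.29956191 0.43971712] [-3.12043171  0.00329169  1.49241922]
{'fx': 371.6483, 'fy': 371.6483, 'cx': 321.835, 'cy': 241.0833, 'mount': [[-0.0003, 0.9635, 0.2677, 0.073], [1.0, 0.0002, 0.0003, 0.0003], [0.0002, 0.2677, -0.9635, 0.0202], [0.0, 0.0, 0.0, 1.0]]}
```

View pics/w1.png

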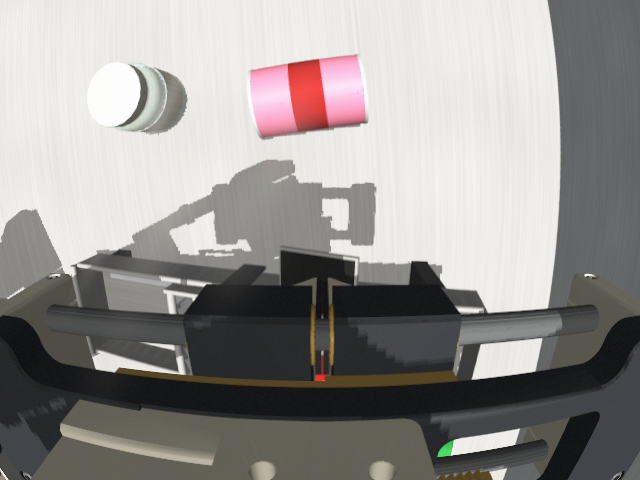

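Wrist view: pad's outer edge has corners at about (281,247) (tray end) and (358,260) (uphill end), just beyond the fingers. I'll convert these.

```bash
cat >> h.py <<'E'
from scipy.spatial.transform import Rotation as R
def wray(s,u,v,z):
    m=viewer.camera_model("wrist");x,y=u-m["cx"],v-m["cy"];r=np.hypot(x,y);t=r/m["fx"]
    d=np.array([np.sin(t)*x/r,-np.sin(t)*y/r,-np.cos(t)]);M=np.array(m["mount"])
    Q=R.from_euler("xyz",s["tool_rot"]).as_matrix()
    d=Q@M[:3,:3]@d;o=s["tool_pos"]+Q@M[:3,3];return o+d*(z-o[2])/d[2]
E
python3 - <<'E'
from h import *
s=robot.observe();a=wray(s,281,247,.154);b=wray(s,358,260,.174);print(a,b,b-a)
c=(a+b)/2;e=(b-a)[:2];e/=np.linalg.norm(e);print("centre",c[:2]+.023*np.array([e[1],-e[0]]),np.degrees(np.arctan2(e[1],e[0])))
# top check: corners of pad in crop
for u,v,z in((213,229,.154),(265,231,.154),(269,165,.174),(216,158,.174)): print(ray("top",110+u/2.79,130+v/2.79,z))
Q=R.from_euler("xyz",s["tool_rot"]).as_matrix();print("tip",s["tool_pos"]+.178*Q[:,2])
E
```

```text
[0.610728   0.29603989 0.154     ] [0.66646658 0.28855957 0.174     ] [ 0.05573858 -0.00748032  0.02      ]
centre [0.63553803 0.2695041 ] -7.643631149788226
[0.60726135 0.28899947 0.154     ]
[0.60570723 0.24617544 0.154     ]
[0.65679448 0.24015311 0.174     ]
[0.66246674 0.2833849  0.174     ]
tip [0.64385752 0.29922368 0.26108028]
```

```bash
python3 -m creep '[[[0,-1,0,-4,0,0],[0,-1,-15,-4,0,0],[0,0,-20,0,0,0],[0,0,-20,0,0,0],[0,0,0,0,0,0]]]'
python3 - <<'E'
from h import *
s=robot.observe();Q=R.from_euler("xyz",s["tool_rot"]).as_matrix();print("tip",s["tool_pos"]+.178*Q[:,2],Q[:,1])
cv2.imwrite("pics/s1.png",cv2.resize(viewer.read_camera("side")[110:290,210:450],None,fx=3,fy=3,interpolation=cv2.INTER_CUBIC))
E
```

```text
time: 2.82
tool_pos: [0.6461, 0.2918, 0.385]
tool_rot: [-3.132, 0.15, 1.487]
contact_force: [-0.7, -0.0, -0.5]
opening: 0.0009
tip [0.64215154 0.26553805 0.20898147] [ 0.99633512 -0.08496383 -0.0098729 ]
```

View pics/s1.png

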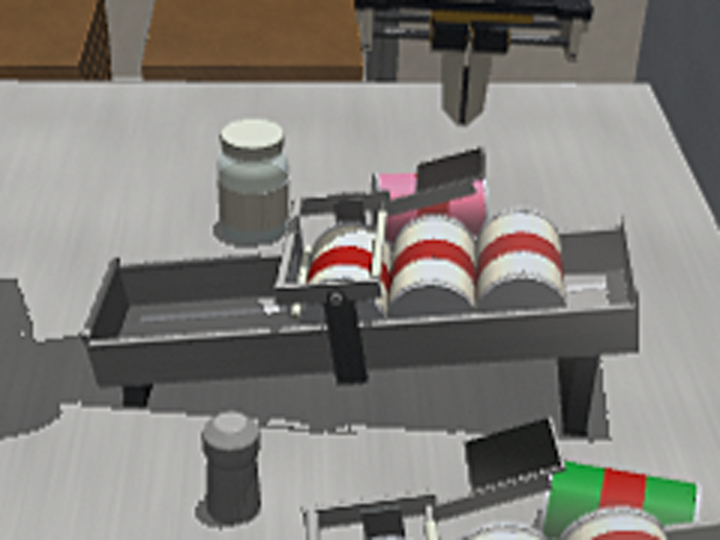

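The tip (463,122) stands right above the tall rack's pad (452,170). The fingers taper, and the body is well clear of tins and uprights. I'll go down to contact.

```bash
python3 -m creep '[[[0,6,-12,0,0,0],[0,3,-12,0,0,0],[0,0,-10,0,0,0],[0,0,-10,0,0,0]]]'
python3 -m creep '[[[0,0,-10,0,0,0],[0,0,-10,0,0,0],[0,0,-10,0,0,0]]]'; python3 -c "
from h import *
s=robot.observe();Q=R.from_euler('xyz',s['tool_rot']).as_matrix();print('tip',s['tool_pos']+.178*Q[:,2])"
```

```text
time: 3.2
tool_pos: [0.6466, 0.2995, 0.3485]
tool_rot: [3.138, 0.143, 1.482]
contact_force: [-1.1, 0.3, -0.3]
opening: 0.0006
time: 3.45
tool_pos: [0.6474, 0.2994, 0.3182]
tool_rot: [3.131, 0.142, 1.482]
contact_force: [2.4, -0.5, 4.4]
opening: 0.0005
tip [0.64700567 0.27418003 0.14197403]
```

```bash
python3 -m creep '[[[-1,0,-10,0,0,0],[-1,0,-10,0,0,0],[-1,0,-10,0,0,0]]]'; python3 -m creep '[[[-1,0,-6,0,0,0],[0,0,-4,0,0,0]]]'; python3 -c "
from h import *
s=robot.observe();Q=R.from_euler('xyz',s['tool_rot']).as_matrix();print('tip',s['tool_pos']+.178*Q[:,2])"
```

```text
time: 3.7
tool_pos: [0.6448, 0.2992, 0.2876]
tool_rot: [3.127, 0.14, 1.481]
contact_force: [-2.6, 0.7, 8.2]
opening: 0.0002
time: 3.87
tool_pos: [0.6425, 0.2996, 0.2769]
tool_rot: [3.13, 0.14, 1.481]
contact_force: [-9.5, -1.3, 35.9]
opening: 0.0008
tip [0.64239758 0.27465459 0.10069828]
```

At the stop (36 N). I'll ease off a touch and hold while the tin rolls.

```bash
python3 -m creep '[[[0,0,2,0,0,0],[0,0,0,0,0,0],[0,0,0,0,0,0],[0,0,0,0,0,0],[0,0,0,0,0,0]]]'; python3 -m creep '[[[0,0,1,0,0,0],[0,0,0,0,0,0],[0,0,0,0,0,0],[0,0,0,0,0,0],[0,0,0,0,0,0]]]'; python3 -c "
from h import *
s=robot.observe();Q=R.from_euler('xyz',s['tool_rot']).as_matrix();print('tip',s['tool_pos']+.178*Q[:,2])
cv2.imwrite('pics/s2.png',cv2.resize(viewer.read_camera('side')[110:290,210:450],None,fx=3,fy=3,interpolation=cv2.INTER_CUBIC))"
```

```text
time: 4.28
tool_pos: [0.6425, 0.2994, 0.2816]
tool_rot: [3.123, 0.139, 1.48]
contact_force: [1.1, 0.1, 6.5]
opening: -0.0001
time: 4.7
tool_pos: [0.6424, 0.2992, 0.2837]
tool_rot: [3.12, 0.138, 1.479]
contact_force: [0.6, -0.4, 7.4]
opening: 0.0007
tip [0.64410134 0.27448277 0.10738229]
```

View pics/s2.png

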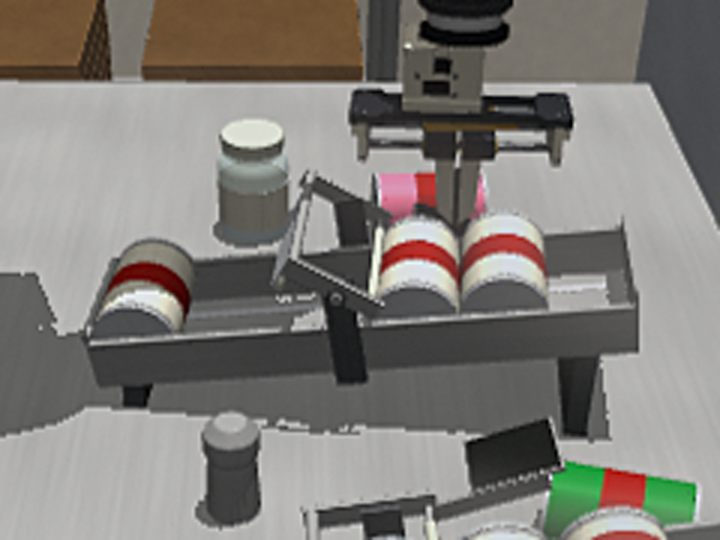

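Tin 1 is in the tray against the lip (145,290), and the roller holds tin 2 (418,265). I'll let up straight and briskly so the gate drops before tin 2 can run under.

```bash
python3 -m creep '[[[0,0,30,0,0,0],[0,0,30,0,0,0],[0,0,30,0,0,0],[0,0,5,0,0,0],[0,0,0,0,0,0]]]';python3 -m creep '[[[0,0,0,0,0,0],[0,0,0,0,0,0],[0,0,0,0,0,0],[0,0,0,0,0,0],[0,0,0,0,0,0]]]';python3 -m creep '[[[0,0,0,0,0,0],[0,0,0,0,0,0],[0,0,0,0,0,0],[0,0,0,0,0,0],[0,0,0,0,0,0]]]'; python3 -c "
from h import *
s=robot.observe();Q=R.from_euler('xyz',s['tool_rot']).as_matrix();print('tip',s['tool_pos']+.178*Q[:,2])
cv2.imwrite('pics/s3.png',cv2.resize(viewer.read_camera('side')[110:290,210:450],None,fx=3,fy=3,interpolation=cv2.INTER_CUBIC))"
```

```text
time: 5.17
tool_pos: [0.6405, 0.2992, 0.3756]
tool_rot: [3.131, 0.141, 1.481]
contact_force: [-0.4, 0.1, -0.7]
opening: 0.0002
time: 5.58
tool_pos: [0.6399, 0.2992, 0.3682]
tool_rot: [3.141, 0.145, 1.483]
contact_force: [-0.5, -0.1, -0.1]
opening: 0.0003
time: 6.0
tool_pos: [0.6399, 0.2992, 0.3657]
tool_rot: [-3.139, 0.146, 1.483]
contact_force: [-0.2, 1.2, -0.6]
opening: 0.0005
tip [0.6371277  0.27337346 0.18956361]
```

View pics/s3.png

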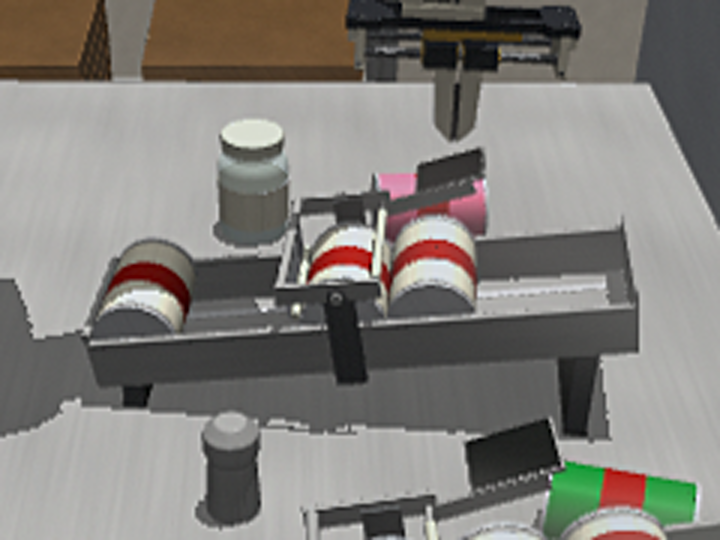

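Gate shut, tin 2 at the gate (345,262), tin 3 behind it (433,265), tin 1 in the tray. Second press: the tip goes from 0.190 down to about 0.101.

```bash
python3 -m creep '[[[2,0,-10,0,0,0],[2,0,-12,0,0,0],[2,0,-12,0,0,0],[0,0,-12,0,0,0],[0,0,-12,0,0,0]]]'; python3 -m creep '[[[0,0,-10,0,0,0],[0,0,-8,0,0,0],[0,0,-3,0,0,0]]]'; python3 -c "
from h import *
s=robot.observe();Q=R.from_euler('xyz',s['tool_rot']).as_matrix();print('tip',s['tool_pos']+.178*Q[:,2])"
```

```text
time: 6.47
tool_pos: [0.6478, 0.2989, 0.3083]
tool_rot: [3.132, 0.142, 1.481]
contact_force: [-3.6, 0.4, 13.9]
opening: 0.0006
time: 6.72
tool_pos: [0.6468, 0.2991, 0.2826]
tool_rot: [3.138, 0.143, 1.482]
contact_force: [-3.0, 0.7, 6.1]
opening: 0.0003
tip [0.64523402 0.27369461 0.10639626]
```

```bash
python3 -m creep '[[[-1,0,-4,0,0,0],[0,0,-1,0,0,0],[0,0,0,0,0,0],[0,0,0,0,0,0],[0,0,0,0,0,0]]]'; python3 -m creep '[[[0,0,1,0,0,0],[0,0,0,0,0,0],[0,0,0,0,0,0],[0,0,0,0,0,0],[0,0,0,0,0,0]]]'; python3 -c "
from h import *
s=robot.observe();Q=R.from_euler('xyz',s['tool_rot']).as_matrix();print('tip',s['tool_pos']+.178*Q[:,2])
cv2.imwrite('pics/s4.png',cv2.resize(viewer.read_camera('side')[110:290,210:450],None,fx=3,fy=3,interpolation=cv2.INTER_CUBIC))"
```

```text
time: 7.13
tool_pos: [0.6454, 0.2992, 0.278]
tool_rot: [3.136, 0.143, 1.482]
contact_force: [-1.5, -0.4, 6.2]
opening: 0.0003
time: 7.55
tool_pos: [0.6455, 0.2991, 0.2792]
tool_rot: [3.134, 0.143, 1.481]
contact_force: [-1.6, -0.1, 7.0]
opening: 0.0003
tip [0.64446658 0.27381637 0.10296872]
```

View pics/s4.png

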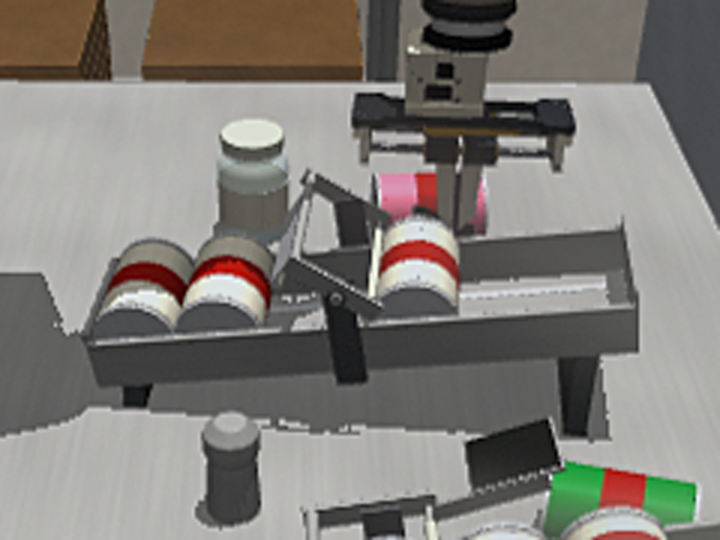

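Both tins are in the tray (145,290 and 228,285), and tin 3 is held by the roller. I'll let up and move clear.

```bash
python3 -m creep '[[[0,0,30,0,0,0],[0,0,30,0,0,0],[0,0,30,0,0,0],[0,0,30,0,0,0],[0,0,20,0,0,0]]]';python3 -m creep '[[[0,0,10,0,0,0],[0,0,0,0,0,0],[0,0,0,0,0,0],[0,0,0,0,0,0],[0,0,0,0,0,0]]]';python3 -m creep '[[[0,0,0,0,0,0],[0,0,0,0,0,0],[0,0,0,0,0,0],[0,0,0,0,0,0],[0,0,0,0,0,0]]]'; python3 -m creep '[[[0,0,0,0,0,0],[0,0,0,0,0,0],[0,0,0,0,0,0],[0,0,0,0,0,0],[0,0,0,0,0,0]]]'; python3 -c "
from h import *
cv2.imwrite('pics/s5.png',cv2.resize(viewer.read_camera('side')[110:370,210:490],None,fx=2.3,fy=2.3,interpolation=cv2.INTER_CUBIC))"
```

```text
time: 8.02
tool_pos: [0.6447, 0.2984, 0.4114]
tool_rot: [-3.133, 0.149, 1.483]
contact_force: [1.1, 0.0, -0.1]
opening: 0.0004
time: 8.43
tool_pos: [0.6456, 0.2984, 0.4202]
tool_rot: [-3.134, 0.148, 1.483]
contact_force: [-1.5, -0.4, -0.9]
opening: 0.0005
time: 8.85
tool_pos: [0.6458, 0.2985, 0.4145]
tool_rot: [-3.126, 0.152, 1.484]
contact_force: [0.0, 0.6, -0.1]
opening: 0.0002
time: 9.27
tool_pos: [0.6458, 0.2985, 0.4146]
tool_rot: [-3.127, 0.152, 1.484]
contact_force: [-0.4, 0.4, -0.2]
opening: 0.0002
```

View pics/s5.png

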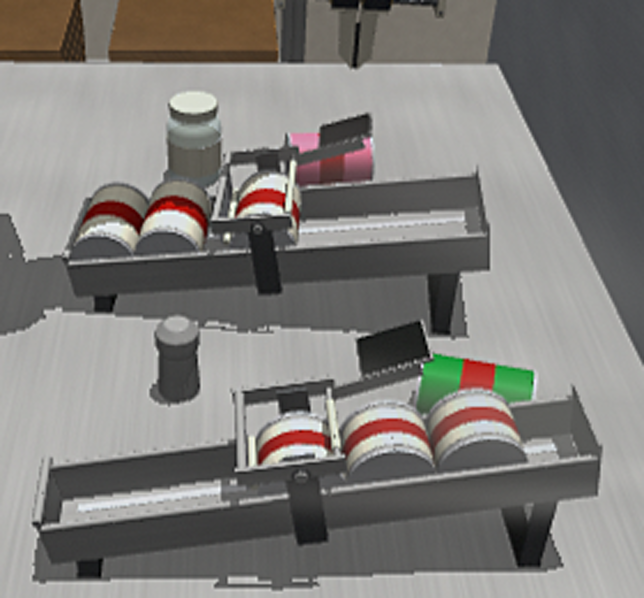

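Two tins lie in the tray and the third is at the shut gate (267,205). The pad is up and the short rack is unchanged.

```bash
python3 -c "
from cell import robot
print(robot.hand_in())"
```

```text
the job is handed in; nothing more can be done
None
```

I pressed the tall rack's pad down twice with the shut fingertips and let it up fully each time, then moved clear and handed the job in at about 9.3 s.

- **Last picture:** two tall tins lie in the tray, the third waits behind the shut gate, and the pad is up. The short rack, jar and shaker look as they did at the start. The oil bottle was outside this picture, but the arm's path stayed away from it.
- **Forces:** the first press peaked at about 36 N against the stop, and I eased it to about 7 N while the tin rolled out. The second press read at most 14 N, and the hand was free at the end.
- **Disagreement:** the top and wrist cameras put the pad centre about 5 mm apart. I used a point between them, and the press landed well within the pad.

I judged the lever angle and tin positions from the pictures and tip height, as neither was measured directly. Handing in gave no verdict.

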